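Hold open the sprung lid of the box with the solder in it

TASK

One of the two light grey boxes with sprung see-through lids has the spool of solder in it, the other a roll of tape. Lift the lid of the box with the solder by its orange handle and hold it still, 60 degrees open (within 5 degrees), so that I can take the spool out with both hands; finish while still holding it, as it snaps shut when let go. Keep the other box shut and leave everything else on the desk where it is.

Things in the scene. Friction and masses are not known exactly. Their poses are not given: they have to be found in the camera images.
- box_1: The left (larger y) of two identical light grey storage boxes, fixed to the desk. 100 x 100 mm outside (104 mm wide over the lid), 4 mm walls, rim 64 mm above the desk, lid top 70 mm. Origin: centre of the underside, on the desk. Its -x axis points to the front (handle side, towards the robot), +x to the hinge at the back.
- box_1_floor (a point): Centre of the inner floor of box_1, 12 mm above the desk.
- lid_1 (a joint): Hinge angle of the see-through lid (black frame) of box_1: 0 shut, 1.047 is 60 degrees open, stop at 1.75. A spring and the lid's weight shut it at once when let go; lifting or holding it at the handle takes about 1 to 2 N. It swings about the box's y axis; the handle rises and goes back towards +x of the box.
- lid_1_grip (a point): Grip point in the orange handle tab of box_1's lid, 12 mm from its front end, 138 mm from the hinge axis. The tab juts forward from the middle of the lid's front edge, in its plane: 16 mm wide (box y), 12 mm thick, 44 mm free of the lid's edge; shut, its middle is 67 mm above the desk, with at most 22 mm of clutter below. Pinched across its width it can turn between the pads as the lid swings.
- lid_1_hinge (a point): Middle of the hinge axis of box_1's lid, at the back rim: 54 mm behind the box's centre, 67 mm above the desk.
- box_2: The right (smaller y) of two identical light grey storage boxes, fixed to the desk. 100 x 100 mm outside (104 mm wide over the lid), 4 mm walls, rim 64 mm above the desk, lid top 70 mm. Origin: centre of the underside, on the desk. Its -x axis points to the front (handle side, towards the robot), +x to the hinge at the back.
- box_2_floor (a point): Centre of the inner floor of box_2, 12 mm above the desk.
- lid_2 (a joint): Hinge angle of the see-through lid (black frame) of box_2: 0 shut, 1.047 is 60 degrees open, stop at 1.75. A spring and the lid's weight shut it at once when let go; lifting or holding it at the handle takes about 1 to 2 N. It swings about the box's y axis; the handle rises and goes back towards +x of the box.
- lid_2_grip (a point): Grip point in the orange handle tab of box_2's lid, 12 mm from its front end, 138 mm from the hinge axis. The tab juts forward from the middle of the lid's front edge, in its plane: 16 mm wide (box y), 12 mm thick, 44 mm free of the lid's edge; shut, its middle is 67 mm above the desk, with at most 22 mm of clutter below. Pinched across its width it can turn between the pads as the lid swings.
- lid_2_hinge (a point): Middle of the hinge axis of box_2's lid, at the back rim: 54 mm behind the box's centre, 67 mm above the desk.
- solder_spool: Blue spool wound with bright solder wire, 51 mm across, 36 mm tall, standing in one of the two boxes (which one changes), within 8 mm of the middle; seen through the lid. Origin: centre of its underside.
- tape_roll: Yellow roll of tape, 62 mm across, 18 mm tall, lying in the other box. Origin: centre of its underside.
- parts_box: Bystander, loose on the desk: flat closed grey parts box, 75 x 122 x 30 mm. Origin: centre of its underside.
- screwdriver: Bystander, loose on the desk: screwdriver with a blue handle, 165 mm long, 22 mm thick, lying. Origin: centre of its underside.
- sand_block: Bystander, loose on the desk: brown sanding block, 28 x 66 x 18 mm. Origin: centre of its underside.
- marker: Bystander, loose on the desk: white marker pen with a black cap, 125 mm long, 14 mm thick, lying. Origin: centre of its underside.
- paint_03: Bystander, loose on the desk: small paint bottle with a white cap and yellow paint, 31 mm wide, 66 mm tall. Origin: centre of its underside.
- paint_07: Bystander, loose on the desk: small paint bottle with a white cap and blue paint, 31 mm wide, 66 mm tall. Origin: centre of its underside.

How it is judged (in metres and radians):
At the end, for the whole second after the job is handed in: The lid of the box with the solder spool is 54 to 66 degrees open and still (under 0.1 rad/s), held by the fingers (over 0.3 N) at its handle (TCP within 60 mm of the grip point); spool and tape are still in their boxes and the other lid is shut (under 0.06 rad) (((horizontal distance between solder_spool and box_1_floor below 0.035 m and height (world z) of solder_spool below 0.03 m and value of joint lid_1 between 0.942 and 1.152 rad and velocity of joint lid_1 between -0.1 and 0.1 rad/s and contact force between the fingers and box_1 above 0.3 N and distance between the grasp point and lid_1_grip below 0.06 m and value of joint lid_2 below 0.06 rad and horizontal distance between tape_roll and box_2_floor below 0.035 m) or (horizontal distance between solder_spool and box_2_floor below 0.035 m and height (world z) of solder_spool below 0.03 m and value of joint lid_2 between 0.942 and 1.152 rad and velocity of joint lid_2 between -0.1 and 0.1 rad/s and contact force between the fingers and box_2 above 0.3 N and distance between the grasp point and lid_2_grip below 0.06 m and value of joint lid_1 below 0.06 rad and horizontal distance between tape_roll and box_1_floor below 0.035 m))); the arm keeps its last pose, push and grip.
It fails at once if the lid of the box with the tape was opened (over 0.2 rad) ((horizontal distance between tape_roll and box_1_floor below 0.05 m and value of joint lid_1 above 0.2 rad) or (horizontal distance between tape_roll and box_2_floor below 0.05 m and value of joint lid_2 above 0.2 rad)).
It fails at once if a bystander on the desk was moved more than 20 mm (distance of any of parts_box, screwdriver, sand_block, marker, paint_03, paint_07 from where it was at the start of the episode above 0.02 m).
It also fails if it takes over 32 s, if anything falls off the work surface, if the arm or the gripper's body presses on something with over 40 N, if the wrist force passes 120 N, or if a joint passes its speed limit or range.

ROBOT

A 7-joint arm with a two-finger parallel gripper is mounted at the origin on a cart in front of the work surface, level with it; the furniture and walls round the work are solid. World frame = base frame: x ahead of the robot, y to its left, z up, the work surface at z = 0. Lengths are in m, angles in degrees, forces in N, time in s.
With the tool pointing down it reaches from about 0.425 to 0.825 m from the base axis. Payload 3.6 kg.
Tool frame: the origin (TCP) lies between the finger pads, 19 mm behind the fingertips; this is the grasp point; z points along the fingers, y is the line along which they close (so a half turn about z gives the same grasp; the last joint's range is limited). The gripper opens to 93 mm and grips with 3 to 60 N. Pads are 15 mm wide; open, the fingers measure 128 mm over their backs; the gripper's body (75 mm by 188 mm) begins 65 mm behind the grasp point.
Start: joints at [-74.399, 35.231, -0.722, 81.555, 0.464, 63.22, -2.315], TCP at [0.191, 0.621, 0.237] pointing down, gripper open.
Joint ranges: [-178.69, 178.69], [-17.37, 117.87], [-77.05, 75.6], [15.02, 138.74], [-78.02, 258.01], [0.78, 113.62], [-162.83, 162.83]. Speed limits (degrees/s): [159.86, 159.86, 180, 180, 180, 180, 180].

INTERFACE

Orientations are given as a 3x3 rotation matrix whose columns are the frame's x, y, z axes.
In Python, from cell import robot, optics gives the robot as it stands (robot), with the cameras (optics).
- The arm moves only by the tool nudge_tcp, called after "Request:" by a JSON object that holds its "fn" and its "kwargs", one argument or row to a line. Schema: {"type":"object","properties":{"ticks":{"type":"array","items":{"type":"array","items":{"type":"number"},"minItems":5,"maxItems":5},"minItems":1,"maxItems":5},"force":{"type":"number"},"only":{"type":"string"},"quiet":{"type":"boolean"},"lines":{"type":"string"}},"required":["ticks"],"additionalProperties":false}. ticks is a list of rows, 1 to 5 of them, each of 5 numbers: dx, dy, dz in parts of the range, where 1.0 means 0.75 m, then a turn about the tool's z in fractions of the full range, 1 being pi/2 rad, then the finger opening in m; each row is the pose to reach, as a shift and turn from the pose commanded when the call began, along the tool's axes at that moment; what a row does not reach only later rows make up. A row lasts 1/12 s, in which the tool goes at most 0.0417 m and 7.16 degrees, less where a joint would pass 70% of its speed; a pose out of reach is approached as far as the arm can. The fingers move at their own pace and stop on an object; force is the grip in N (left out, the last holds). Time passes only in rows, so rows that do not move let the fingers close. The tool returns the time, the measured TCP pose, the force, the opening and the grip force at its end. only (a regular expression) keeps the lines of the reply that match it, lines (a string "A,B") keeps lines A to B, and quiet returns only ok. Shift and turn numbers lie between -1 and 1, and a call with a number outside is refused. Input that does not fit is refused with a message, and nothing moves.
- robot.read_state(): the state, without advancing time (a new reading comes with each control period).
- optics.read_camera(name): name is "scene" or "top" or "wrist"; returns a dict with "img" (400x640x3 uint8, red, green, blue), "fovy" (degrees; the focal length in pixels is half the picture's height over the tangent of half this angle, whatever the lens; pixels are square), "cx", "cy" (the principal point, pixels), "cam_to_world" (4x4, takes a point from camera to world coordinates). Camera axes: x right, y up, looking along -z (the intrinsics and any distortion apply to the point x, -y, -z); pixel columns grow to the right and rows downward; lengths in m; the calibration is good to about 2 mm. A picture is of the moment at which its call begins. There is no depth.
- robot.close_job(): hands the job in; it is judged then, once.
The state is a dict: "time_s": time; "qpos": joint angles; "joint_vel": joint speeds; "tau": joint torques, N m; "eef_pos": TCP position; "eef_rot": TCP orientation; "contact_force": force on the tool from outside, world axes, zero at the start; "ft_torque": the same for the moment, N m; "width": finger opening in m; "grasp_force": force on a finger pad.
Only numpy, scipy, OpenCV 4.12 (cv2) and the standard library are available. Lean on these libraries where they do the work, as an engineer would, in place of code of your own. Each camera call takes 0.05 s, during which the arm holds its last target. There are 200 camera calls.

## Working session

There is one attempt and no reset: what is moved stays moved. The work goes in short steps, Python scripts to look and compute and a tool call to move; the robot and the scene stay as the last step left them, time stands still between calls to the robot, and variables do not carry over. Pictures are saved under pics/ and viewed, at most 10 in all, crops included, and the job is handed in when it is done.

```bash
ls; mkdir -p pics
```

Run:
```python
from cell import robot, optics
import cv2,pickle
d={}
for n in("scene","top","wrist"):
    c=optics.read_camera(n);d[n]=c;cv2.imwrite(f"pics/{n}0.png",c["img"][:,:,::-1])
    print(n,c["fovy"],c["cx"],c["cy"],c["cam_to_world"].round(3).tolist(),[k for k in c])
pickle.dump(d,open("c0.pkl","wb"))
s=robot.read_state();print(s["time_s"],s["eef_pos"],s["eef_rot"],s["width"])
```

```text
cell.py
pics
scene 46.521641317956906 315.66118209074284 197.8485685231491 [[0.735, 0.44, -0.515, 0.033], [-0.677, 0.452, -0.58, -0.575], [-0.023, 0.776, 0.631, 0.725], [0.0, 0.0, 0.0, 1.0]] ['img', 'fovy', 'cx', 'cy', 'cam_to_world']
top 43.368780783166144 326.98863625221685 197.284611850979 [[0.027, 0.997, -0.077, 0.459], [-1.0, 0.027, -0.005, 0.008], [-0.003, 0.077, 0.997, 1.561], [0.0, 0.0, 0.0, 1.0]] ['img', 'fovy', 'cx', 'cy', 'cam_to_world']
wrist 65.79388077281533 321.6558930483315 199.0620619983448 [[0.294, -0.916, -0.273, 0.115], [0.956, 0.281, 0.086, 0.644], [-0.002, -0.286, 0.958, 0.383], [0.0, 0.0, 0.0, 1.0]] ['img', 'fovy', 'cx', 'cy', 'cam_to_world']
0.15 [0.19118167 0.62067244 0.23655381] [[-9.55699545e-01  2.94343471e-01 -5.48846646e-04]
 [ 2.94343983e-01  9.55697767e-01 -1.84323377e-03]
 [-1.80123110e-05 -1.92312738e-03 -9.99998151e-01]] 0.09302211320564295
```

View pics/scene0.png

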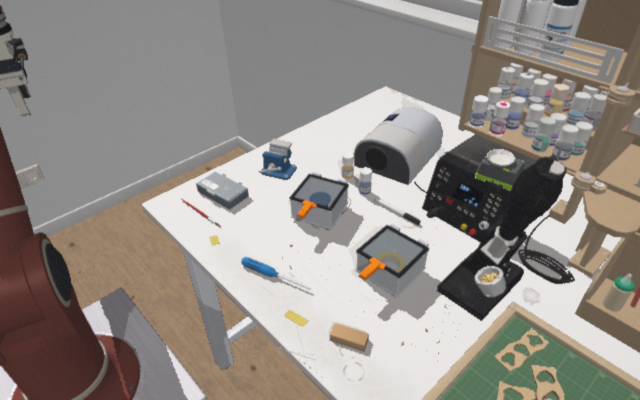

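View pics/top0.png

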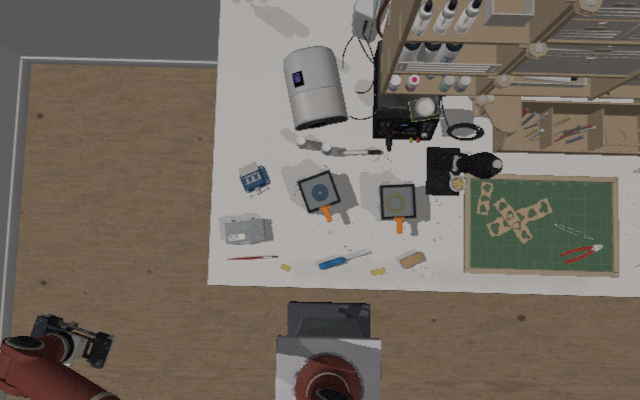

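The pictures show blue solder in the left box: lid at scene (320,193), top (319,190). The yellow tape is in the right box at scene (392,258), top (397,201). So box_1 is the target. Next I measure its handle, at scene (307,209) and top (326,213).

Create h.py:
```python
import numpy as np,cv2
def ray(c,u,v):
    f=200/np.tan(np.radians(c["fovy"]/2));M=np.array(c["cam_to_world"])
    d=M[:3,:3]@np.array([(u-c["cx"])/f,-(v-c["cy"])/f,-1]);return M[:3,3],d/np.linalg.norm(d)
def onz(c,u,v,z):
    o,d=ray(c,u,v);return o+d*(z-o[2])/d[2]
def tri(rs):
    A=[np.eye(3)-np.outer(d,d) for o,d in rs];p=np.linalg.solve(sum(A),sum(a@o for a,(o,d) in zip(A,rs)))
    return p,[np.linalg.norm(a@(p-o)) for a,(o,d) in zip(A,rs)]
def blobs(c,lo,hi,roi,amin=15):
    x0,y0,x1,y1=roi;h=cv2.cvtColor(c["img"],cv2.COLOR_RGB2HSV);m=cv2.inRange(h,lo,hi)
    k=np.zeros_like(m);k[y0:y1,x0:x1]=m[y0:y1,x0:x1]
    n,l,s,ce=cv2.connectedComponentsWithStats(k);out=[]
    for i in range(1,n):
        if s[i,4]>=amin:
            p=np.argwhere(l==i)[:,::-1].astype(np.float32);out.append((p,ce[i],cv2.minAreaRect(p)))
    return out
```

Run:
```python
import pickle;from h import *
d=pickle.load(open("c0.pkl","rb"));OR=((5,170,120),(16,255,255));BK=((0,0,0),(180,255,60))
R={"scene":(285,170,350,235),"top":(290,165,350,230)}
ends={}
for n in R:
    c=d[n]
    for p,ce,r in blobs(c,*OR,R[n]):
        mu=p.mean(0);_,_,vt=np.linalg.svd(p-mu,full_matrices=False);t=(p-mu)@vt[0]
        e=[mu+vt[0]*t.min(),mu+vt[0]*t.max()];e.sort(key=lambda q:-q[1]);ends[n]=(mu,e)
        print(n,"orange",len(p),mu.round(1),np.round(e,1).tolist(),[onz(c,*q,.07).round(4).tolist() for q in [mu]+e])
    for p,ce,r in blobs(c,*BK,R[n],60):
        q=cv2.boxPoints(r);print(n,"black",len(p),r,[onz(c,*x,.07).round(3).tolist() for x in q])
for i,f in enumerate([lambda e:e[0],lambda e:e[1][0],lambda e:e[1][1]]):
    print(tri([ray(d[n],*f(ends[n])) for n in R]))
```

```text
scene orange 150 [305.7 208.3] [[299.1000061035156, 216.0], [311.70001220703125, 201.1999969482422]] [[0.5279, 0.0163, 0.07], [0.5008, 0.0071, 0.07], [0.5536, 0.025, 0.07]]
scene black 82 ((305.6128845214844, 187.23350524902344), (11.751551628112793, 35.73627471923828), 42.397438049316406) [[0.529, 0.073, 0.07], [0.636, 0.11, 0.07], [0.629, 0.072, 0.07], [0.524, 0.038, 0.07]]
scene black 114 ((332.89971923828125, 195.66505432128906), (12.866819381713867, 34.3348274230957), 36.46923828125) [[0.552, 0.005, 0.07], [0.655, 0.045, 0.07], [0.652, 0.008, 0.07], [0.551, -0.029, 0.07]]
top orange 77 [325.9 211.8] [[329.6000061035156, 220.1999969482422], [323.20001220703125, 205.8000030517578]] [[0.5316, 0.0177, 0.07], [0.5071, 0.006, 0.07], [0.5493, 0.0261, 0.07]]
top black 237 ((318.87225341796875, 191.27371215820312), (33.917999267578125, 33.917999267578125), 70.01689147949219) [[0.621, 0.106, 0.07], [0.658, 0.012, 0.07], [0.564, -0.025, 0.07], [0.527, 0.069, 0.07]]
(array([0.53097055, 0.01834441, 0.06708721]), [np.float64(0.0010232374586784463), np.float64(0.0010232374586785047)])
(array([0.50492141, 0.00772185, 0.06743741]), [np.float64(0.0028646271851912666), np.float64(0.002864627185191044)])
(array([0.55076169, 0.0248172 , 0.07152921]), [np.float64(0.0020341715924762772), np.float64(0.0020341715924763483)])
```

Box_1 geometry: yaw about 20.5°, lid centre about (0.592, 0.0405), grip point about (0.513, 0.011, 0.067). The height came from two views and agrees with the text. Next is the traverse at safe height.

Units first: shifts go in shares of 0.75 m and turns go in shares of pi/2 rad. So -0.14 m / 0.75 = -0.1867, -0.112 m / 0.75 = -0.1493.

Request:
{"fn": "nudge_tcp", "kwargs": {
  "ticks": [
    [-0.0373, -0.0373, 0, 0, 0.093],
    [-0.0747, -0.0747, 0, 0, 0.093],
    [-0.112, -0.112, 0, 0, 0.093],
    [-0.1493, -0.1493, 0, 0, 0.093],
    [-0.1867, -0.1867, 0, 0, 0.093]
  ]
}}

```text
time_s: 0.57
eef_pos: [0.2844, 0.4442, 0.2372]
eef_rot: [[-0.956, 0.294, -0.0], [0.294, 0.956, -0.001], [-0.0, -0.001, -1.0]]
contact_force: [0.5, -0.7, -0.1]
width: 0.0931
grasp_force: 0.0
```

Request:
{"fn": "nudge_tcp", "kwargs": {
  "ticks": [
    [-0.0373, -0.0373, 0, 0, 0.093],
    [-0.0747, -0.0747, 0, 0, 0.093],
    [-0.112, -0.112, 0, 0, 0.093],
    [-0.1493, -0.1493, 0, 0, 0.093],
    [-0.1867, -0.1867, 0, 0, 0.093]
  ]
}}

```text
time_s: 0.98
eef_pos: [0.3769, 0.2693, 0.2375]
eef_rot: [[-0.956, 0.294, -0.0], [0.294, 0.956, -0.0], [0.0, -0.0, -1.0]]
contact_force: [1.3, -0.1, 0.5]
width: 0.0929
grasp_force: 0.0
```

Request:
{"fn": "nudge_tcp", "kwargs": {
  "ticks": [
    [-0.0373, -0.0373, 0, 0, 0.093],
    [-0.0747, -0.0747, 0, 0, 0.093],
    [-0.112, -0.112, 0, 0, 0.093],
    [-0.1493, -0.1493, 0, 0, 0.093],
    [-0.1867, -0.1867, 0, 0, 0.093]
  ]
}}

```text
time_s: 1.4
eef_pos: [0.4695, 0.0944, 0.2375]
eef_rot: [[-0.956, 0.294, -0.0], [0.294, 0.956, 0.0], [0.0, 0.0, -1.0]]
contact_force: [0.6, 0.2, 0.7]
width: 0.0926
grasp_force: 0.0
```

To row units: -0.06 m / 0.75 = -0.08, -0.04 m / 0.75 = -0.0533, -35 degrees / 90 = -0.3889.

Request:
{"fn": "nudge_tcp", "kwargs": {
  "ticks": [
    [-0.0267, -0.0267, 0, -0.0778, 0.093],
    [-0.0533, -0.0533, 0, -0.1556, 0.093],
    [-0.08, -0.08, 0, -0.2333, 0.093],
    [-0.08, -0.08, 0, -0.3111, 0.093],
    [-0.08, -0.08, 0, -0.3889, 0.093]
  ]
}}

```text
time_s: 1.82
eef_pos: [0.5092, 0.0186, 0.2371]
eef_rot: [[-0.951, -0.308, -0.001], [-0.308, 0.951, -0.001], [0.001, -0.001, -1.0]]
contact_force: [-0.7, 1.4, -0.6]
width: 0.0929
grasp_force: 0.0
```

Request:
{"fn": "nudge_tcp", "kwargs": {
  "ticks": [
    [0, 0, 0, -0.0222, 0.093],
    [0, 0, 0, -0.0222, 0.093],
    [0, 0, 0, -0.0222, 0.093]
  ]
}}

```text
time_s: 2.07
eef_pos: [0.5086, 0.0211, 0.2373]
eef_rot: [[-0.941, -0.339, -0.001], [-0.339, 0.941, 0.0], [0.0, 0.0, -1.0]]
contact_force: [-1.1, 0.3, -0.6]
width: 0.0931
grasp_force: 0.0
```

```bash
python3 -c "
from cell import robot, optics;s=robot.read_state();print(s['eef_pos'],s['eef_rot'],s['qpos'],s['joint_vel'])"
```

```text
[0.5085986  0.02105291 0.23726325] [[-9.40860756e-01 -3.38793103e-01 -5.19552262e-04]
 [-3.38793155e-01  9.40860881e-01  1.22713389e-05]
 [ 4.84668954e-04  1.87566371e-04 -9.99999865e-01]] [ -2.79657047  22.79752205  -2.86973572 104.54041395   1.39250326
  52.72546381 103.51688283] [-0.71564186 -0.1025844   0.35558868 -0.00766068 -0.0724452   0.08771375
 -0.1117773 ]
```

Now a wrist view, to triangulate the handle with the top and scene views.

Run:
```python
import pickle;from h import *
from cell import robot, optics
d=pickle.load(open("c0.pkl","rb"));c=optics.read_camera("wrist");pickle.dump(c,open("w1.pkl","wb"))
cv2.imwrite("pics/w1.png",c["img"][:,:,::-1])
for p,ce,r in blobs(c,(5,170,100),(16,255,255),(0,0,640,400),200):
    q=cv2.boxPoints(r);print(len(p),ce,r);print([onz(c,*x,.073).round(4).tolist() for x in q])
print(c["cam_to_world"].round(3))
```

```text
690 [110.80144928 107.12318841] ((116.61053466796875, 104.10809326171875), (33.75977325439453, 51.602108001708984), 15.751173973083496)
[[0.5251, -0.2107, 0.073], [0.4749, -0.2047, 0.073], [0.4726, -0.1747, 0.073], [0.5231, -0.1793, 0.073]]
713 [312.44460028 200.67882188] ((313.0, 198.0), (42.0, 30.0), 90.0)
[[0.5071, -0.0058, 0.073], [0.4966, 0.0232, 0.073], [0.5396, 0.039, 0.073], [0.5505, 0.0088, 0.073]]
[[-0.339 -0.902 -0.268  0.434]
 [ 0.941 -0.325 -0.096 -0.006]
 [-0.    -0.285  0.958  0.383]
 [ 0.     0.     0.     1.   ]]
```

View pics/w1.png

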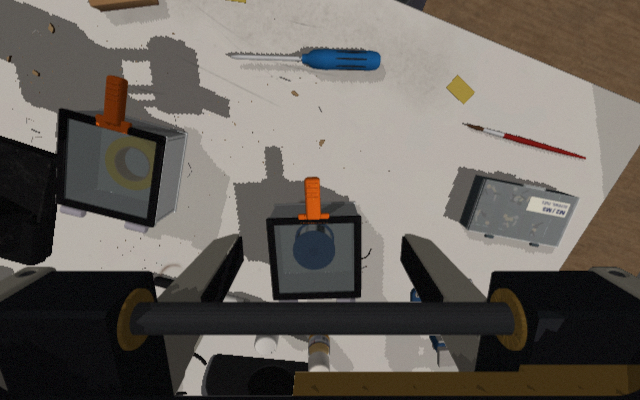

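The wrist view confirms the blue spool under the lid at (314,247). The handle runs from its tip (312,178) to the lid edge (315,217), nearly parallel to the image columns. The tape box is at upper left.

Run:
```python
import pickle;from h import *
from cell import robot, optics
d=pickle.load(open("c0.pkl","rb"));c=pickle.load(open("w1.pkl","rb"))
tip=(312.5,177.5)
print("tip",onz(c,*tip,.073),"base",onz(c,314.5,208,.073))
print("tri tip",tri([ray(c,*tip),ray(d["top"],329.6,220.6)]),tri([ray(c,*tip),ray(d["scene"],298.6,216.5)]),tri([ray(c,*tip),ray(d["scene"],298.6,216.5),ray(d["top"],329.6,220.6)]))
m=cv2.inRange(c["img"],(0,0,0),(45,45,45));m[:, :255]=0;m[:,375:]=0;m[:205]=0;m[310:]=0
n,l,s,ce=cv2.connectedComponentsWithStats(m);i=1+s[1:,4].argmax();p=np.argwhere(l==i)[:,::-1].astype(np.float32)
q=cv2.boxPoints(cv2.minAreaRect(p));P=np.array([onz(c,*x,.07) for x in q]);print(q,P.round(4),P.mean(0))
s=robot.read_state();e=s["eef_pos"];R=s["eef_rot"]
for g in [(.513,.011,.067)]: print("tool delta",R.T@(np.array(g)-e),e)
```

```text
tip [0.50249891 0.00840068 0.073     ] base [0.53285806 0.0213036  0.073     ]
tri tip (array([0.50574999, 0.00751759, 0.0600012 ]), [np.float64(0.0015421364494900723), np.float64(0.0015421364494900653)]) (array([0.50280277, 0.00932381, 0.06652694]), [np.float64(0.0012643082346926072), np.float64(0.0012643082346926445)]) (array([0.5038161 , 0.00818456, 0.06658284]), [np.float64(0.0005243104750914935), np.float64(0.0027410275774696993), np.float64(0.003013073832663072)])
[[265.79578 217.87347]
 [360.55713 214.71477]
 [363.29187 296.75696]
 [268.53052 299.91565]] [[ 0.5622 -0.024   0.07  ]
 [ 0.5242  0.0706  0.07  ]
 [ 0.6173  0.1115  0.07  ]
 [ 0.6589  0.0087  0.07  ]] [0.59063931 0.04167232 0.07      ]
tool delta [-0.00077845 -0.01111078  0.17030352] [0.50858231 0.02120052 0.23730495]
```

To row units: 0.16 m / 0.75 = 0.2133, 0.14 m / 0.75 = 0.1867, -1 degrees / 90 = -0.0111.

Request:
{"fn": "nudge_tcp", "kwargs": {
  "ticks": [
    [-0.0027, -0.0133, 0.0467, -0.0111, 0.06],
    [-0.0027, -0.0133, 0.0933, -0.0111, 0.06],
    [-0.0027, -0.0133, 0.14, -0.0111, 0.06],
    [-0.0027, -0.0133, 0.1867, -0.0111, 0.06],
    [-0.0027, -0.0133, 0.2133, -0.0111, 0.06]
  ],
  "force": 15
}}

```text
time_s: 2.53
eef_pos: [0.5122, 0.0126, 0.0744]
eef_rot: [[-0.934, -0.356, -0.005], [-0.356, 0.934, -0.001], [0.004, 0.001, -1.0]]
contact_force: [0.0, -0.2, -0.9]
width: 0.064
grasp_force: 0.0
```

Request:
{"fn": "nudge_tcp", "kwargs": {
  "ticks": [
    [0, 0, 0.0133, 0, 0.06],
    [0, 0, 0.0133, 0, 0.06],
    [0, 0, 0.0133, 0, 0.06]
  ]
}}

```text
time_s: 2.78
eef_pos: [0.5146, 0.0126, 0.0678]
eef_rot: [[-0.934, -0.356, 0.001], [-0.356, 0.934, -0.0], [-0.0, -0.0, -1.0]]
contact_force: [-0.4, 0.5, 0.8]
width: 0.06
grasp_force: 0.0
```

Run:
```python
import cv2
from cell import robot, optics
c=optics.read_camera("wrist");cv2.imwrite("pics/w2.png",c["img"][:,:,::-1])
s=robot.read_state();print(s["eef_pos"],s["eef_rot"],s["width"])
```

```text
[0.51518166 0.01261765 0.06858875] [[-9.34314842e-01 -3.56440403e-01  2.45271151e-03]
 [-3.56441504e-01  9.34317641e-01 -1.27290724e-05]
 [-2.28707447e-03 -8.86141139e-04 -9.99996992e-01]] 0.05983829487386266
```

View pics/w2.png

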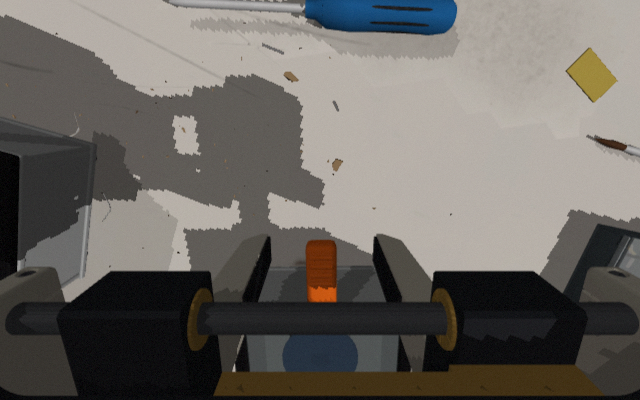

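The tab at (321,265) sits centred between the fingers at (262,265) and (380,265). I close on it.

Request:
{"fn": "nudge_tcp", "kwargs": {
  "ticks": [
    [0, 0, 0, 0, 0.01],
    [0, 0, 0, 0, 0.01],
    [0, 0, 0, 0, 0.01],
    [0, 0, 0, 0, 0.01],
    [0, 0, 0, 0, 0.01]
  ],
  "force": 15
}}

```text
time_s: 3.25
eef_pos: [0.5143, 0.0124, 0.0679]
eef_rot: [[-0.934, -0.356, 0.001], [-0.356, 0.934, -0.0], [-0.001, -0.0, -1.0]]
contact_force: [-0.3, 0.3, 0.2]
width: 0.0312
grasp_force: 0.0
```

Request:
{"fn": "nudge_tcp", "kwargs": {
  "ticks": [
    [0, 0, 0, 0, 0.01],
    [0, 0, 0, 0, 0.01],
    [0, 0, 0, 0, 0.01]
  ]
}}

```text
time_s: 3.5
eef_pos: [0.5142, 0.0121, 0.0675]
eef_rot: [[-0.934, -0.357, 0.0], [-0.357, 0.934, -0.001], [0.0, -0.001, -1.0]]
contact_force: [0.6, -0.5, -0.4]
width: 0.0158
grasp_force: 15.0
```

To row units: -0.0357 m / 0.75 = -0.0476, -0.0287 m / 0.75 = -0.0383.

Request:
{"fn": "nudge_tcp", "kwargs": {
  "ticks": [
    [0, 0, -0.0093, 0, 0.01],
    [-0.0013, 0, -0.0193, 0, 0.01],
    [-0.0023, 0, -0.0288, 0, 0.01],
    [-0.004, 0, -0.0383, 0, 0.01],
    [-0.0063, 0, -0.0476, 0, 0.01]
  ],
  "force": 20
}}

```text
time_s: 3.92
eef_pos: [0.5186, 0.0139, 0.1041]
eef_rot: [[-0.934, -0.356, 0.0], [-0.356, 0.934, -0.0], [-0.0, -0.0, -1.0]]
contact_force: [2.0, -0.9, -2.7]
width: 0.0159
grasp_force: 20.0
```

Run:
```python
import cv2
from cell import robot, optics
c=optics.read_camera("scene");cv2.imwrite("pics/s3.png",cv2.resize(c["img"][110:290,220:460,::-1],None,fx=3,fy=3))
```

```text
(no output)
```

View pics/s3.png

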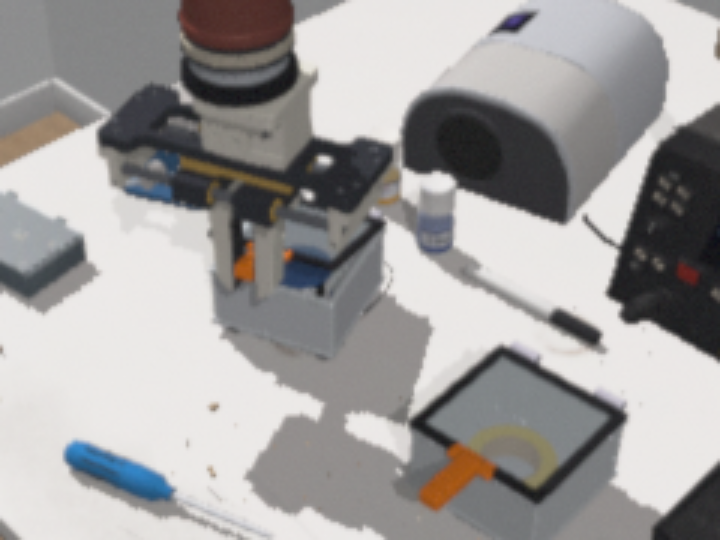

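The scene crop shows lid 1 partly raised with its tab (260,262) between the fingers. The other lid is shut at (520,430). I continue along the arc.

To row units: -0.0333 m / 0.75 = -0.0444, -0.027 m / 0.75 = -0.036.

Request:
{"fn": "nudge_tcp", "kwargs": {
  "ticks": [
    [-0.0027, 0, -0.0093, 0, 0.01],
    [-0.006, 0, -0.0184, 0, 0.01],
    [-0.0096, 0, -0.0272, 0, 0.01],
    [-0.0137, 0, -0.036, 0, 0.01],
    [-0.0184, 0, -0.0444, 0, 0.01]
  ]
}}

```text
time_s: 4.38
eef_pos: [0.5312, 0.0189, 0.137]
eef_rot: [[-0.934, -0.356, -0.001], [-0.356, 0.934, -0.0], [0.001, 0.0, -1.0]]
contact_force: [1.0, -2.0, -3.1]
width: 0.0161
grasp_force: 20.0
```

Request:
{"fn": "nudge_tcp", "kwargs": {
  "ticks": [
    [-0.0051, 0, -0.0083, 0, 0.01],
    [-0.0107, 0, -0.016, 0, 0.01],
    [-0.0164, 0, -0.0237, 0, 0.01],
    [-0.0227, 0, -0.0311, 0, 0.01],
    [-0.0293, 0, -0.0381, 0, 0.01]
  ]
}}

```text
time_s: 4.8
eef_pos: [0.5514, 0.027, 0.1653]
eef_rot: [[-0.934, -0.356, -0.002], [-0.356, 0.934, -0.0], [0.002, 0.001, -1.0]]
contact_force: [-0.3, -1.2, -2.9]
width: 0.016
grasp_force: 20.0
```

To row units: -0.0286 m / 0.75 = -0.0381, -0.0224 m / 0.75 = -0.0299.

Request:
{"fn": "nudge_tcp", "kwargs": {
  "ticks": [
    [-0.0071, 0, -0.0067, 0, 0.01],
    [-0.0144, 0, -0.0128, 0, 0.01],
    [-0.022, 0, -0.0187, 0, 0.01],
    [-0.0299, 0, -0.024, 0, 0.01],
    [-0.0381, 0, -0.0293, 0, 0.01]
  ]
}}

```text
time_s: 5.22
eef_pos: [0.5785, 0.0377, 0.1872]
eef_rot: [[-0.934, -0.357, -0.002], [-0.357, 0.934, 0.0], [0.001, 0.001, -1.0]]
contact_force: [-1.4, -0.3, -2.6]
width: 0.0159
grasp_force: 20.0
```

Request:
{"fn": "nudge_tcp", "kwargs": {
  "ticks": [
    [0, 0, 0, 0, 0.01],
    [0, 0, 0, 0, 0.01],
    [0, 0, 0, 0, 0.01],
    [0, 0, 0, 0, 0.01]
  ]
}}

```text
time_s: 5.55
eef_pos: [0.5791, 0.0379, 0.1875]
eef_rot: [[-0.934, -0.357, 0.002], [-0.357, 0.934, 0.001], [-0.002, 0.001, -1.0]]
contact_force: [-0.7, 0.2, 0.7]
width: 0.0158
grasp_force: 20.0
```

Run:
```python
import cv2,pickle,numpy as np
from cell import robot, optics
d={n:optics.read_camera(n) for n in("scene","top")};pickle.dump(d,open("c4.pkl","wb"))
cv2.imwrite("pics/s4.png",cv2.resize(d["scene"]["img"][110:290,220:460,::-1],None,fx=3,fy=3))
cv2.imwrite("pics/t4.png",cv2.resize(d["top"]["img"][130:280,210:440,::-1],None,fx=3,fy=3))
s=robot.read_state();g=np.array(s["eef_pos"]);h=np.array([.591,.0417,.067])+.054*np.array([.934,.357,0])
v=g-h;f=-(v[0]*.934+v[1]*.357);print(g,f,v[2],np.degrees(np.arctan2(v[2],f)),np.hypot(f,v[2]))
```

```text
[0.57902169 0.03785091 0.18744557] 0.06655133716596265 0.1204455652679727 61.07746827986138 0.13760891930139962
```

View pics/s4.png

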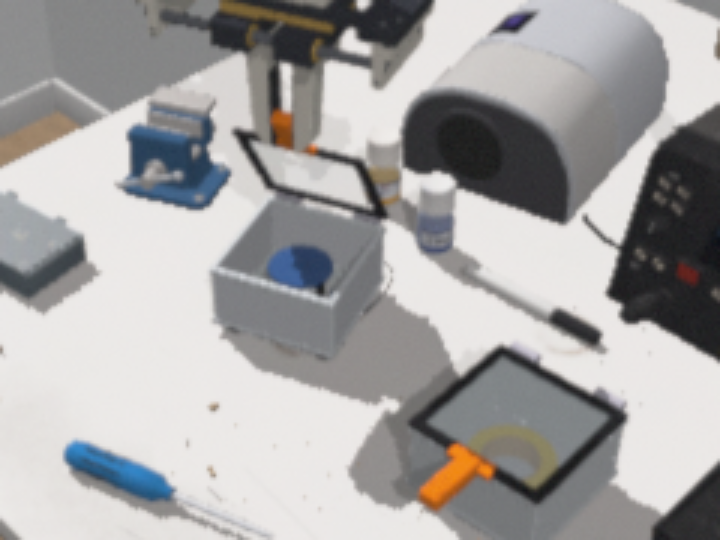

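View pics/t4.png

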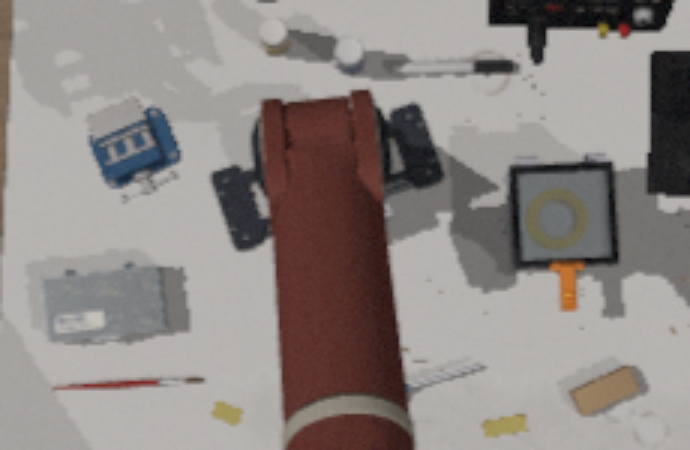

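The lid stands open over the blue spool at (300,265), with the tab (285,125) between the fingers. The tape box is shut and the bystanders are untouched. As a check, I measure the lid angle from the frame's left front corner at (237,132) in the crop.

Run:
```python
import pickle;from h import *
from cell import robot, optics
c=pickle.load(open("c4.pkl","rb"))["scene"];X=np.array([.934,.357,0]);Y=np.array([-.357,.934,0])
C=np.array([.591,.0417,.067]);h=C+.054*X
for (u,v),s in (((237,132),.052),((385,215),-.052),((369,165),-.052)):
    o,d=ray(c,220+u/3,110+v/3);p=o+d*((C+s*Y-o)@Y)/(d@Y);w=p-h
    print(p.round(4),"back",-w@X,"up",w[2],np.degrees(np.arctan2(w[2],-w@X)))
s=robot.read_state();print(s["contact_force"],s["grasp_force"],np.abs(s["joint_vel"]).max(),s["time_s"])
```

```text
[0.5805 0.0934 0.15  ] back 0.045313894081578154 up 0.0829938840870838 61.36586744245562
[0.6539 0.0101 0.0792] back 0.006560255120833615 up 0.012235302168077167 61.80093235091003
[ 0.6234 -0.0016  0.1467] back 0.03921954219122785 up 0.07973711607445183 63.80924680931933
[-1.62900118  1.5136955   0.72436055] 19.990223050117493 0.26428416913207164 5.65
```

Both estimates give about 61–62°. I lower it slightly to centre it, settle, and hand in.

To row units: 0.002 m / 0.75 = 0.0027, 0.0012 m / 0.75 = 0.0016.

Request:
{"fn": "nudge_tcp", "kwargs": {
  "ticks": [
    [0.0013, 0, 0.0008, 0, 0.01],
    [0.0027, 0, 0.0016, 0, 0.01],
    [0.0027, 0, 0.0016, 0, 0.01],
    [0.0027, 0, 0.0016, 0, 0.01],
    [0.0027, 0, 0.0016, 0, 0.01]
  ]
}}

```text
time_s: 6.07
eef_pos: [0.5767, 0.037, 0.1859]
eef_rot: [[-0.934, -0.357, 0.0], [-0.357, 0.934, 0.001], [-0.0, 0.001, -1.0]]
contact_force: [-2.6, 0.8, 1.6]
width: 0.0158
grasp_force: 20.0
```

Request:
{"fn": "nudge_tcp", "kwargs": {
  "ticks": [
    [0, 0, 0, 0, 0.01],
    [0, 0, 0, 0, 0.01],
    [0, 0, 0, 0, 0.01],
    [0, 0, 0, 0, 0.01]
  ]
}}

```text
time_s: 6.4
eef_pos: [0.5766, 0.0369, 0.1858]
eef_rot: [[-0.934, -0.357, -0.0], [-0.357, 0.934, 0.001], [0.0, 0.001, -1.0]]
contact_force: [-1.9, 3.1, 2.3]
width: 0.0161
grasp_force: 20.0
```

```bash
python3 -c "
from cell import robot, optics
print(robot.close_job())"
```

```text
the job is handed in; nothing more can be done
None
```

The solder was in box_1 (the left one); its lid is held by the handle at about 60° open by my measurement, box_2 looked shut and the desk items unmoved in the last pictures, and I handed the job in at 6.4 s without getting a verdict back.

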